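Pour the macadamias into the stacked bowls

TASK

Take the steel cup that holds the macadamia nuts and pour all six into the upper bowl of the stack of two terracotta bowls, without pushing the stack from its place. Then stand the empty cup upright on the round bamboo trivet and let go of it.

Things in the scene. Friction and masses are not known exactly. Their poses are not given: they have to be found in the camera images.
- cup: Plain round steel cup without a handle, the one holding the six nuts (an identical empty cup stands nearby and is not listed). 66 mm across the rim, 50 mm across the foot, 70 mm high, wall 2.5 mm, floor 4 mm thick, 0.09 kg. Straight wall, slightly wider at the top. Origin: centre of the underside; z up through the mouth. It stands loose and upright on the shelf. All nuts roll out when it is tipped to about 110 degrees from upright and held so for a second.
- bowls: Stack of two terracotta bowls, one sitting in the other, moving as one loose piece of 0.8 kg (a single bowl of the same kind stands apart and is not listed). 170 mm across the rims; the upper rim is 80 mm above the shelf, the upper bowl's inner floor 26 mm, walls 6 mm, the inside 158 mm wide at the rim narrowing to about 80 mm at the floor. Origin: centre of the underside of the lower bowl, z up.
- trivet: Flat round bamboo trivet with grooves, 160 mm across and 12 mm thick, fixed to the shelf. Origin: centre of its underside, z up.
- nut0: Macadamia nut 1 of 6 in its shell, a brown ball 19 mm across, 10 g, smooth and hard; starts in the cup. The six fill the cup to about 40 mm above its underside. Origin: its centre.
- nut1: Macadamia nut 2 of 6 in its shell, a brown ball 19 mm across, 10 g, smooth and hard; starts in the cup. The six fill the cup to about 40 mm above its underside. Origin: its centre.
- nut2: Macadamia nut 3 of 6 in its shell, a brown ball 19 mm across, 10 g, smooth and hard; starts in the cup. The six fill the cup to about 40 mm above its underside. Origin: its centre.
- nut3: Macadamia nut 4 of 6 in its shell, a brown ball 19 mm across, 10 g, smooth and hard; starts in the cup. The six fill the cup to about 40 mm above its underside. Origin: its centre.
- nut4: Macadamia nut 5 of 6 in its shell, a brown ball 19 mm across, 10 g, smooth and hard; starts in the cup. The six fill the cup to about 40 mm above its underside. Origin: its centre.
- nut5: Macadamia nut 6 of 6 in its shell, a brown ball 19 mm across, 10 g, smooth and hard; starts in the cup. The six fill the cup to about 40 mm above its underside. Origin: its centre.

How it is judged:
By the outcome, as a careful person would: the job done as asked, in the order asked, and still so for the second after the job is handed in, with the robot touching nothing.
It also fails if it takes over 54 s, if anything falls off the work surface, if the arm or the gripper's body presses on something with over 40 N, if the wrist force passes 120 N, or if a joint passes its speed limit or range.

ROBOT

A 7-joint arm with a two-finger parallel gripper is mounted at the origin on the work surface. World frame = base frame: x ahead of the robot, y to its left, z up, the work surface at z = 0. Lengths are in mm, angles in rad, forces in N, time in s.
With the tool pointing down it reaches from about 400 to 875 mm from the base axis. Payload 4.4 kg.
Tool frame: the origin (TCP) lies midway between the tips of the shut fingers; the grasp point (between the pads) lies ctrl.tcp_to_grasp behind it (ctrl.tcp_to_grasp is the distance from the TCP to the grasp point, in mm); z points along the fingers, y is the line along which they close (so a half turn about z gives the same grasp; the last joint's range is limited). The gripper opens to 85 mm and grips with 20 to 120 N. Pads are 22 mm wide; open, the fingers measure 114 mm over their backs; the gripper's body (76 mm by 85 mm) begins 54 mm behind the grasp point. The pads swing forward as they close: fully open they stand 13 mm farther back than shut.
Start: joints at [1.171, 0.628, 0.038, 1.517, -0.027, 0.996, -0.02], TCP at [212.991, -614.128, 231.313] pointing down, gripper open.
Joint ranges: [-3.06, 3.06], [-0.37, 2.12], [-1.25, 1.32], [0.18, 2.47], [-1.1, 4.24], [0.23, 1.98], [-2.94, 2.94]. Speed limits (rad/s): [2.57, 2.57, 3.14, 3.14, 3.14, 3.14, 3.14].

INTERFACE

Orientations are given as [roll, pitch, yaw] about the fixed x, y, z axes, in that order (R = Rz(yaw) Ry(pitch) Rx(roll)).
In Python, from cell import ctrl, get_image, get_calibration, workorder, boxes_of, place_of gives the robot as it stands.
- The arm moves only by the tool play_rows, never from a script. Its argument "series" is a list that holds one entry, the list of rows, each a list of 7 numbers: the shift along the world's x, y, z in cm, then the turn, a rotation vector about the world's x, y, z in degrees, then the closure, from 0 (fully open) to 1 (shut). A call has 1 to 20 rows; each row shifts and turns the commanded pose from where the row before left it; what a row does not reach is not made up. A row lasts 1/8 s, in which the tool goes at most 62.5 mm and 10.7 degrees, less where a joint would pass 70% of its speed; a pose out of reach is approached as far as the arm can. A call with a gripper value outside its range is refused whole. The fingers move at their own pace and stop on an object; the grip force is fixed at half the most. Time passes only in rows, so rows that do not move let the fingers close. It gives the time, the measured TCP pose, the force, the opening and the grip force at its end, in the units of the state.
- ctrl.read_state(): the state, without advancing time (a new reading comes with each control period).
- get_image(name): name is "scene" or "side" or "wrist"; returns (picture, depth): 420x560x3 uint8, red, green, blue; 420x560 float32, mm along the optical axis (not along the pixel's ray), 0 where there is no reading.
- get_calibration(name): a dict with "K" (3x3 intrinsics, pixels), "k1" (the pictures are not rectified: a ray, as slopes to the right and down, at radius r is drawn at 1 + k1 r^2 times it, then the intrinsics apply), "R" (3x3) and "t" (3): a world point X has camera coordinates R X + t; the wrist camera has in their place "mount" (4x4, takes a point from camera to tool coordinates, whose origin is the TCP and whose axes are the flange's). Camera axes: x right, y down, z forward; pixel columns grow to the right and rows downward; lengths in mm; the calibration is good to about 2 mm. A picture is of the moment at which its call begins: read the wrist's pose just before it. get_calibration takes no time and is no camera call.
- workorder.finish_job(): hands the job in; it is judged then, once.
Trained networks look in the newest picture that a camera, given by its name, has taken for a name from the list of things; names that differ only in an ending like _2 or _b are one class to them, and where a whole thing is asked for, a point or a joint stands for the part that bears it (a point fixed in the world has none). Each returns a list of dicts, best first, with "p" (0 to 1); they miss things now and then, are a little off and sometimes report something else, mostly with a low value. They report only what shows in the picture. A call takes as long as a camera call.
- boxes_of(target, camera): "pixel" ([column, row] in pixels, amid what is visible of it).
- place_of(target, camera): "pixel" ([column, row] in pixels: a listed point, or the origin of a listed thing).
The state is a dict: "clock": time; "qpos": joint angles; "qd": joint speeds; "tau": joint torques, N m; "eef_pos": TCP position; "tool_rot": TCP orientation; "force": force on the tool from outside, world axes, zero at the start; "torque": the same for the moment, N m; "width": finger opening in mm; "gripper_force": force on a finger pad.
Only numpy, scipy, OpenCV 4.12 (cv2) and the standard library are available. Lean on these libraries where they do the work, as an engineer would, in place of code of your own. Each camera call takes 0.05 s, during which the arm holds its last target. There are 200 camera calls.

## Working session

There is one attempt and no reset: what is moved stays moved. The work goes in short steps, Python scripts to look and compute and a tool call to move; the robot and the scene stay as the last step left them, time stands still between calls to the robot, and variables do not carry over. Pictures are saved under pics/ and viewed, at most 10 in all, crops included, and the job is handed in when it is done.

Besides the shell and the picture viewer there is one more tool, called after "Call:" as a command line: name --argument value ..., lists and objects as JSON in quotes. play_rows: Moves the arm, as the interface text tells. Its arguments: {"type":"object","properties":{"series":{"type":"array"}},"required":["series"]}

```bash
mkdir -p pics
cat > h.py <<'E'
import numpy as np, cv2
from cell import ctrl,get_image,get_calibration,workorder,boxes_of,place_of
from scipy.spatial.transform import Rotation as Ro
def cam(name,st=None):
    c=get_calibration(name);K=np.array(c["K"]);k1=c["k1"]
    if "R" in c:
        R=np.array(c["R"]);t=np.array(c["t"]);return K,k1,R.T,-R.T@t
    M=np.array(c["mount"]);T=np.eye(4);T[:3,:3]=Ro.from_euler('xyz',st["tool_rot"]).as_matrix();T[:3,3]=st["eef_pos"]
    W=T@M;return K,k1,W[:3,:3],W[:3,3]
def rays(c,px):
    K,k1,R,o=c
    u=cv2.undistortPoints(np.array(px,float).reshape(-1,1,2),K,np.array([k1,0,0,0,0.]))[:,0]
    return np.c_[u,np.ones(len(u))]@R.T
def onz(c,px,z):
    d=rays(c,px);return c[3]+d*((z-c[3][2])/d[:,2])[:,None]
def cloud(c,D):
    h,w=D.shape;g=np.stack(np.meshgrid(np.arange(w),np.arange(h)),-1).reshape(-1,2)
    P=c[3]+rays(c,g)*D.reshape(-1,1);P[D.ravel()==0]=np.nan;return P.reshape(h,w,3)
E
python3 - <<'E'
from h import *
s=ctrl.read_state();print(s, ctrl.tcp_to_grasp)
ims=[]
for n in ["scene","side","wrist"]:
    p,D=get_image(n);ims.append(p);c=cam(n,s);C=cloud(c,D);np.save(n+".npy",C)
    print(n,c[3].round(),c[2][:,2].round(2))
    for t in ["cup","bowls","trivet","nut0"]:
        for f in (boxes_of,place_of):
            for r in f(t,n)[:3]:
                u,v=np.array(r["pixel"]).round().astype(int);u=min(max(u,0),559);v=min(max(v,0),419)
                print(n,t,f.__name__,round(r["p"],2),(u,v),C[v,u].round(),onz(c,[r["pixel"]],0)[0].round())
    cv2.imwrite(f"pics/{n}0.png",p[...,::-1])
E
```

```text
{'clock': 0.0, 'qpos': array([ 1.17120364,  0.62932397,  0.03846209,  1.51837693, -0.02698121,
        0.99632429, -0.01999153]), 'qd': array([ 0.00025033, -0.00051779, -0.00081566,  0.00108527,  0.00166465,
       -0.00040806, -0.00085128]), 'tau': array([-4.46612275e-04, -5.63393354e+01,  1.22621387e+00, -1.93445224e+01,
        1.10782121e-02,  1.05493769e-02, -1.04824352e-05]), 'eef_pos': array([ 212.76076603, -613.51897476,  230.40098601]), 'tool_rot': array([-3.13967934e+00,  5.20854406e-05,  3.33794940e-01]), 'force': array([-0.3225793 ,  0.24098218,  1.10098332]), 'torque': array([-0.02380022, -0.00372261,  0.04889782]), 'gripper_force': 0.0, 'width': 85.43704490445661} 18.700000000000003
scene [938.  43. 576.] [-0.62 -0.08 -0.78]
scene cup call 0.59 (np.int64(435), np.int64(222)) [494. 279.  22.] [477. 288.   0.]
scene cup call 0.96 (np.int64(424), np.int64(234)) [538. 247.  43.] [505. 264.   0.]
scene bowls call 0.91 (np.int64(127), np.int64(179)) [ 447. -314.   24.] [ 425. -330.    0.]
scene bowls call 0.64 (np.int64(135), np.int64(199)) [ 498. -278.   27.] [ 478. -293.   
[... 856 characters left out ...]
64(294), np.int64(250)) [460.  37.  -1.] [460.  38.   0.]
side trivet call 0.81 (np.int64(304), np.int64(244)) [449.  16.  -1.] [449.  17.   0.]
side nut0 call 0.61 (np.int64(203), np.int64(320)) [517. 253.  34.] [531. 241.   0.]
side nut0 call 0.52 (np.int64(200), np.int64(326)) [520. 260.  21.] [528. 253.   0.]
side nut0 call 0.45 (np.int64(196), np.int64(330)) [517. 273.  34.] [531. 262.   0.]
side nut0 call 0.65 (np.int64(198), np.int64(330)) [515. 271.  31.] [528. 259.   0.]
side nut0 call 0.55 (np.int64(212), np.int64(333)) [485. 272.  53.] [504. 253.   0.]
side nut0 call 0.54 (np.int64(213), np.int64(324)) [503. 247.  22.] [511. 239.   0.]
wrist [ 275. -593.  373.] [-0.25 -0.08 -0.97]
```

View pics/scene0.png

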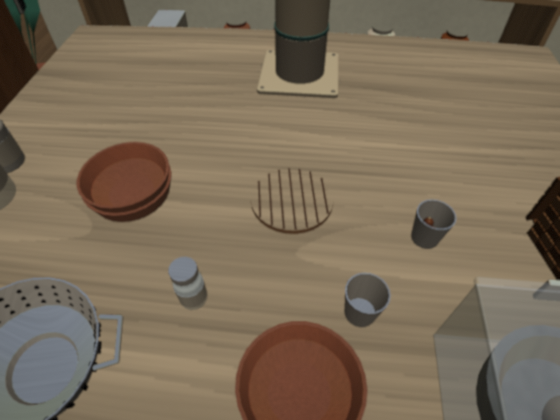

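View pics/side0.png

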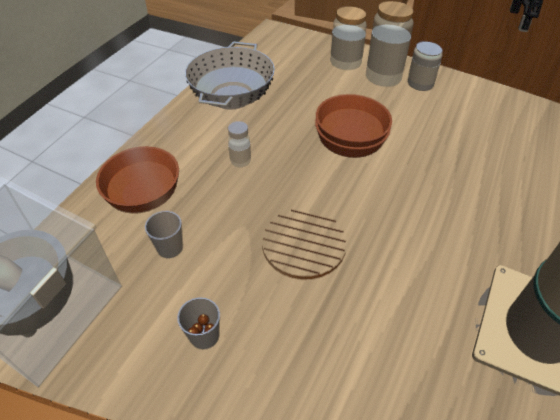

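The loaded cup is the one at scene (432,223) and side (201,322). The stack is at scene (126,180) and side (353,125), the trivet at scene (291,200) and side (304,244). The empty cup is at scene (366,300), and the wrist camera shows nothing useful. Next I'll fit the shapes to the depth.

Run:
```python
from h import *
from scipy.optimize import least_squares
print([a for a in dir(ctrl) if a[0]!='_'],[a for a in dir(workorder) if a[0]!='_'])
import cell;print([a for a in dir(cell) if a[0]!='_'])
def prof(name,guess,rad,f,zr):
    for cn in ["scene","side"]:
        P=np.load(cn+".npy").reshape(-1,3);P=P[~np.isnan(P[:,0])]
        Q=P[(np.hypot(*(P[:,:2]-guess).T)<rad)&(P[:,2]>zr[0])&(P[:,2]<zr[1])]
        print(name,cn,len(Q),"zmax pct",np.percentile(Q[:,2],[50,95,99]).round(1),end=' ')
        s=least_squares(lambda x:np.abs(np.hypot(Q[:,0]-x[0],Q[:,1]-x[1])-f(Q[:,2]))-f.w,guess,loss='soft_l1',f_scale=1.5)
        print(s.x.round(1),"rms",np.median(np.abs(s.fun)).round(2))
def mk(f,w):
    g=lambda z:f(z); 
    class G: pass
    o=lambda z:f(z); o.w=w; return o
prof("cup",np.array([510,262.]),50,mk(lambda z:25+8*z/70-1.25,1.25),(8,72))
prof("cup rim",np.array([510,262.]),50,mk(lambda z:31.7+0*z,1.25),(60,74))
prof("bowl rim",np.array([455,-300.]),110,mk(lambda z:82+0*z,3),(70,86))
for cn in ["scene","side"]:
    P=np.load(cn+".npy");m=(np.hypot(P[...,0]-455,P[...,1]-15)<120)
    Q=P[m];H=Q[(Q[:,2]>6.5)&(Q[:,2]<20)];print(cn,"trivet",len(H),H.mean(0).round(1),(H.min(0)/2+H.max(0)/2).round(1),np.ptp(H,axis=0).round())
# other objects above 20mm, coarse
P=np.load("scene.npy").reshape(-1,3);P=P[P[:,2]>25]
g=np.unique((P[:,:2]//50).astype(int),axis=0,return_counts=True)
for k,n in zip(*g):
    if n>60 and 250<k[0]*50<900: 
        q=P[(P[:,:2]//50==k).all(1)];print(k*50,n,int(q[:,2].max()),end='; ')
```

```text
['MotionError', 'read_state', 'tcp_to_grasp'] ['finish_job']
['boxes_of', 'ctrl', 'get_calibration', 'get_image', 'place_of', 'workorder']
cup scene 1540 zmax pct [47.4 69.6 70.7] [515.8 262.8] rms 0.59
cup side 1665 zmax pct [41.8 69.9 71. ] [511.6 265.8] rms 0.71
cup rim scene 422 zmax pct [66.5 70.6 71.4] [515.  262.9] rms 0.58
cup rim side 400 zmax pct [67.7 70.9 71.7] [513.  264.5] rms 0.6
bowl rim scene 1279 zmax pct [78.3 81.  81.7] [ 482.9 -290.9] rms 1.33
bowl rim side 840 zmax pct [77.5 80.9 81.8] [ 479.5 -289.5] rms 1.39
scene trivet 876 [463.2  16.3  11.5] [452.7  18.7  10.8] [158. 151.   9.]
side trivet 1017 [445.   25.6  11.6] [447.5  22.2  11.1] [157. 153.   9.]
[ 350 -600] 208 103; [ 400 -600] 379 97; [ 400 -400] 208 83; [ 400 -350] 987 81; [ 400 -300] 792 82; [ 400 -250] 237 82; [ 450 -600] 131 65; [ 450 -400] 563 82; [ 450 -350] 524 42; [ 450 -300] 351 31; [ 450 -250] 275 82; [450 200] 70 70; [450 250] 489 71; [450 450] 798 122; [ 500 -400] 191 81; [ 500 -350] 322 81; [ 500 -300] 92 79; [ 500 -250] 589 82; [500 200] 282 72; [500 250] 507 72; [500 450] 638 98; [ 550 -350] 182 81; [ 550 -300] 450 81; [550 450] 61 46; [600 100] 327 72; [600 150] 174 71; [ 650 -150] 1327 98; [650 100] 351 72; [650 150] 376 71; [650 250] 244 178; [650 300] 184 178; [ 700 -400] 1183 87; [ 700 -350] 1291 87; [ 700 -300] 773 86; [ 700 -250] 95 86; [700   0] 769 62; [700  50] 820 62; [700 100] 273 71; [700 200] 153 178; [700 250] 3399 179; [700 300] 1347 179; [ 750 -400] 729 62; [ 750 -300] 296 55; [ 750 -250] 450 87; [ 750 -200] 214 86; [750 -50] 677 62; [750   0] 105 50; [750 100] 879 62; [750 200] 208 177; [750 250] 4093 179; [750 300] 970 179; [ 800 -250] 405 88; [ 800 -200] 129 85; [800 -50] 674 62; [800 100] 585 62; [800 200] 296 179; [800 250] 4148 180; [800 300] 418 179; [ 850 -350] 173 32; [ 850 -300] 240 49; [ 850 -250] 275 87;
```

Call:
play_rows --series '[[[0, 0, 2, 0, 0, 0, 0], [2, 2, 2, 10, 0, 0, 0], [3, 3, 2, 10, 0, 0, 0], [3, 3, 0, 10, 0, 0, 0]]]'

```text
clock: 1.85
eef_pos: [294.1, -534.7, 294.1]
tool_rot: [-2.643, -0.167, 0.291]
force: [0.6, 0.1, -0.7]
width: 85.5
gripper_force: 0.0
```

```bash
cat > log.py <<'E'
from h import *
import json,os
s=ctrl.read_state()
L=json.load(open("log.json")) if os.path.exists("log.json") else []
L.append([list(s["qpos"]),list(s["eef_pos"]),list(s["tool_rot"])]);json.dump(L,open("log.json","w"))
print(s["clock"],s["qpos"].round(3),s["eef_pos"].round(1),Ro.from_euler('xyz',s["tool_rot"]).as_matrix().round(3).tolist())
E
python3 log.py
```

```text
1.85 [ 1.157  0.812 -0.034  1.087 -0.196  1.718 -0.09 ] [ 294.1 -534.7  294.1] [[0.945, 0.328, 0.002], [0.283, -0.818, 0.5], [0.166, -0.472, -0.866]]
```

Call:
play_rows --series '[[[2, 5, 1, -8, 4, 0, 0], [2, 5, 1, -8, 8, 0, 0], [2, 5, 0, -10, 4, 0, 0], [2, 5, 0, -10, 0, 0, 0], [2, 5, 0, -10, 0, 0, 0]]]'

```text
clock: 2.48
eef_pos: [393.0, -285.6, 311.9]
tool_rot: [2.947, 0.304, 0.187]
force: [1.3, 0.7, 0.6]
width: 85.1
gripper_force: 0.0
```

```bash
python3 log.py
```

```text
2.475 [ 0.251  0.379  0.125  1.8    0.308  1.139 -1.138] [ 393.  -285.6  311.9] [[0.938, 0.239, -0.252], [0.177, -0.953, -0.245], [-0.299, 0.185, -0.936]]
```

Call:
play_rows --series '[[[1, 5, 0, -8, 4, 8, 0], [1, 5, 0, -8, 4, 8, 0], [1, 5, 0, -10, 4, 8, 0], [0, 5, 0, -10, 0, 8, 0], [0, 5, 0, -10, 0, 8, 0]]]'

```text
clock: 3.1
eef_pos: [422.4, -35.2, 311.3]
tool_rot: [2.256, 0.713, 0.425]
force: [0.2, 0.4, -0.3]
width: 85.7
gripper_force: 0.0
```

```bash
python3 log.py
cat > fit.py <<'E'
from h import *
import json,itertools
from scipy.optimize import least_squares
L=json.load(open("log.json"))
L.append([[1.17120364,0.62932397,0.03846209,1.51837693,-0.02698121,0.99632429,-0.01999153],[212.76,-613.52,230.4],[-3.13967934,5.2e-5,.33379494]])
Q=np.array([l[0] for l in L]);P=np.array([l[1] for l in L]);RR=Ro.from_euler('xyz',[l[2] for l in L])
def fk(q,p,s):
    d1,a0,L1,a1,L2,a2,L3,o1,o7=p
    rz=lambda a:Ro.from_euler('z',a);ry=lambda a:Ro.from_euler('y',a)
    R=rz(s[0]*q[0]+o1);x=np.array([0,0,d1])+R.apply([a0,0,0])
    R=R*ry(q[1])*rz(s[1]*q[2]);x=x+R.apply([a1,0,L1]);R=R*ry(q[3])*rz(s[2]*q[4]);x=x+R.apply([a2,0,L2]);R=R*ry(q[5])
    x=x+R.apply([0,0,L3]);return x,R*rz(s[3]*q[6]+o7)
def fit():
    best=None
    for s in itertools.product([1,-1],repeat=4):
      for o1 in (0,-2.4):
       for o7 in (0,1.57,3.14,-1.57):
        def res(p):
            r=[]
            for q,x,R in zip(Q,P,RR):
                y,S=fk(q,p,s);r+=list((y-x)/10)+list((S.inv()*R).as_rotvec()*10)
            return np.r_[r,(np.array(p[:7])-[330,0,330,0,330,0,270])*1e-4]
        f=least_squares(res,[330,0,330,0,330,0,270,o1,o7],max_nfev=30)
        if best is None or f.cost<best[0]: best=(f.cost,f.x,s)
    return best
if __name__=="__main__":
    b=fit();print(b[0],b[1].round(3).tolist(),b[2]);json.dump([b[1].tolist(),b[2]],open("fk.json","w"))
    for q,x,R in zip(Q,P,RR):
        y,S=fk(q,b[1],b[2]);print((y-x).round(1),(S.inv()*R).magnitude().round(4))
E
python3 fit.py
```

```text
3.1 [-0.609  0.591  0.008  1.98   0.763  1.458 -1.858] [422.4 -35.2 311.3] [[0.689, 0.722, -0.057], [0.312, -0.368, -0.876], [-0.654, 0.586, -0.479]]
0.8410024074143605 [377.59, 22.917, 524.105, 16.291, 375.799, 19.257, 341.505, -0.048, 1.532] (-1, -1, -1, -1)Traceback (most recent call last):
  File "fit.py", line 29, in <module>
    y,S=fk(q,b[1],b[2]);print((y-x).round(1),(S.inv()*R).magnitude().round(4))
                                             ^^^^^^^^^^^^^^^^^^^^^^^^^^^^^
AttributeError: 'float' object has no attribute 'round'
```

```bash
cat > fit2.py <<'E'
from fit import *
s=(-1,-1,-1,-1)
def res(p,full=False):
    r=[];e=[]
    for q,x,R in zip(Q,P,RR):
        y,S=fk(q,p,s);e.append(((y-x).round(1).tolist(),round(float((S.inv()*R).magnitude()),4)));r+=list((y-x)/3)+list((S.inv()*R).as_rotvec()*200)
    return e if full else np.r_[r,(np.array(p[:7])-[360,0,400,0,400,0,270])*1e-3]
b=None
for d in (300,400):
  for a in (-50,0,50):
    f=least_squares(res,[d,0,400,a,400,-a,270,0,1.57],loss='soft_l1')
    if b is None or f.cost<b.cost:b=f
print(b.cost,b.x.round(3).tolist());print(*res(b.x,True),sep='\n');json.dump([b.x.tolist(),s],open("fk.json","w"))
E
python3 fit2.py; python3 -c "
from h import *
print(np.array(get_calibration('wrist')['mount']).round(2))"
```

```text
22.671109349445096 [387.742, -4.791, 535.494, 23.566, 396.156, 20.771, 344.772, -0.033, 1.542]
([13.4, -0.0, -0.6], 0.0166)
([5.7, 2.6, 1.0], 0.0118)
([-11.3, -0.3, 1.2], 0.032)
([5.3, 1.8, -1.7], 0.0041)
[[-0.0000e+00 -9.7000e-01 -2.6000e-01  6.5130e+01]
 [ 1.0000e+00 -0.0000e+00  0.0000e+00  3.0000e-02]
 [-0.0000e+00 -2.6000e-01  9.7000e-01 -1.4194e+02]
 [ 0.0000e+00  0.0000e+00  0.0000e+00  1.0000e+00]]
```

Call:
play_rows --series '[[[0, 0, 0, 0, 0, 0, 0], [0, 0, 0, 0, 0, 0, 0]]]'

```text
clock: 3.35
eef_pos: [421.7, -37.7, 311.2]
tool_rot: [2.261, 0.715, 0.423]
force: [-0.3, -0.3, -0.3]
width: 85.3
gripper_force: 0.0
```

```bash
python3 log.py; python3 fit2.py
```

```text
3.35 [-0.605  0.59   0.01   1.98   0.761  1.456 -1.853] [421.7 -37.7 311.2] [[0.689, 0.722, -0.063], [0.31, -0.373, -0.875], [-0.655, 0.583, -0.481]]
27.106297085355617 [429.845, -5.262, 520.449, 35.9, 415.841, 43.747, 339.312, -0.009, 1.564]
([34.9, -0.5, -0.6], 0.0045)
([19.0, 1.7, 0.8], 0.0035)
([-2.8, 0.0, 1.1], 0.0082)
([-2.8, 0.0, 1.1], 0.0082)
([21.3, 2.7, -3.5], 0.0022)
```

Call:
play_rows --series '[[[-1, 3, 0, 8, 0, 8, 0], [-1, 3, 1, 8, 0, 8, 0], [1, 3, 3, 8, 0, 8, 0], [1, 3, 3, 8, 0, 8, 0], [0, 0, 0, 0, 0, 0, 0], [0, 0, 0, 0, 0, 0, 0]]]'

```text
clock: 4.1
eef_pos: [421.4, 79.6, 381.5]
tool_rot: [2.679, 0.331, 1.175]
force: [0.7, 0.0, -0.8]
width: 85.2
gripper_force: 0.0
```

```bash
python3 log.py; python3 fit2.py
```

```text
4.1 [-0.543  0.139 -0.189  2.023  0.645  1.155 -1.368] [421.4  79.6 381.5] [[0.364, 0.882, 0.3], [0.873, -0.211, -0.441], [-0.325, 0.422, -0.846]]
32.573959636225126 [359.586, 4.704, 569.096, -5.826, 402.774, 31.246, 350.97, -0.008, 1.565]
([34.6, -3.7, -1.5], 0.0041)
([5.4, 12.6, -2.8], 0.0031)
([-6.1, -0.7, 4.8], 0.0075)
([-6.2, -0.6, 4.7], 0.0075)
([-0.6, 6.3, 0.7], 0.0044)
([23.7, 2.9, -4.0], 0.0018)
```

```bash
cat > kin.py <<'E'
from h import *
import json
S=np.array([-1,1,-1,1,-1,1,-1.]);AX='zyzyzyz'
Q0=[[1.17120364,0.62932397,0.03846209,1.51837693,-0.02698121,0.99632429,-0.01999153],[212.76,-613.52,230.4],[-3.13967934,5.2e-5,.33379494]]
LO=np.array([-3.06,-.37,-1.25,.18,-1.1,.23,-2.94]);HI=np.array([3.06,2.12,1.32,2.47,4.24,1.98,2.94])
def chain(q):
    R=np.eye(3);o=[]
    for i in range(7):
        a=S[i]*q[i];c,s=np.cos(a),np.sin(a)
        R=R@(np.array([[c,-s,0],[s,c,0],[0,0,1]]) if AX[i]=='z' else np.array([[c,0,s],[0,1,0],[-s,0,c]]));o.append(R)
    return o
B=np.array([[0,1,0],[-1,0,0],[0,0,1.]]).T  # o7=+pi/2
def basis(q):
    o=chain(q);return np.c_[o[0][:,2],o[2][:,0],o[2][:,2],o[3][:,0],o[3][:,2],o[5][:,0],o[5][:,2]]
def calib(verbose=0):
    L=json.load(open("log.json"))+[Q0]
    A=np.vstack([basis(l[0]) for l in L]);b=np.hstack([l[1] for l in L])
    w=np.repeat([.3,.1,.3,1]+[1]*(len(L)-5)+[1],3) if len(L)>5 else np.ones(len(b))
    v=np.linalg.lstsq(np.vstack([A*w[:,None],.01*np.eye(7)]),np.r_[b*w,np.array([350,0,350,0,350,0,250])*.01],rcond=None)[0]
    if verbose: print(v.round(1),(A@v-b).reshape(-1,3).round(1).tolist())
    return v
V=calib()
def fk(q): return basis(q)@V,chain(q)[6]@B
if __name__=="__main__":
    calib(1)
    for l in json.load(open("log.json")): print(Ro.from_matrix(fk(l[0])[1].T@Ro.from_euler('xyz',l[2]).as_matrix()).magnitude())
E
python3 kin.py
```

```text
[318.7 -16.8 558.3 -47.1 372.1  -1.1 388.7] [[22.0, 35.4, 8.4], [3.2, 18.0, -5.0], [-1.6, 0.7, 5.5], [-1.7, 0.8, 5.4], [-3.2, 5.6, -4.1], [28.7, 7.0, -2.5]]
4.949965045262442e-16
4.510628376495401e-16
6.502585148186231e-16
5.258677633580846e-16
3.6248813242284994e-16
```

Run:
```python
from kin import *
L=json.load(open("log.json"))+[Q0]
L=[L[i] for i in (0,1,3,4,5)]
# candidate columns: frame idx, axis
C=[(0,'y'),(0,'x'),(1,'x'),(2,'x'),(2,'y'),(3,'x'),(4,'x'),(4,'y'),(5,'x')]
base=[(0,'z'),(2,'z'),(4,'z'),(5,'z')]
import itertools
b=np.hstack([l[1] for l in L]);ch=[chain(l[0]) for l in L]
col=lambda f,a:np.hstack([o[f][:,'xyz'.index(a)] for o in ch])
out=[]
for k in range(0,6):
    for cs in itertools.combinations(C,k):
        A=np.stack([col(*c) for c in base+list(cs)],1)
        v=np.linalg.lstsq(A,b,rcond=None)[0];out.append((np.sqrt(np.mean((A@v-b)**2)),k,cs,v.round(1).tolist()))
for k in range(6):
    for o in sorted([o for o in out if o[1]==k],key=lambda o:o[0])[:3]: print(o)
```

```text
(np.float64(13.712537778081437), 0, (), [352.2, 571.0, 384.5, 379.7])
(np.float64(0.6311812828532338), 1, ((2, 'y'),), [334.4, 560.7, 381.2, 349.9, -27.9])
(np.float64(0.9560420111550046), 1, ((0, 'y'),), [338.5, 557.4, 383.4, 349.9, -27.9])
(np.float64(5.7467203115442285), 1, ((4, 'y'),), [348.7, 550.8, 385.7, 359.4, -24.7])
(np.float64(0.06923722741655997), 2, ((0, 'y'), (2, 'y')), [336.0, 559.3, 382.1, 349.8, -11.1, -16.9])
(np.float64(0.5904095486063503), 2, ((2, 'y'), (4, 'x')), [333.3, 561.2, 380.3, 351.3, -28.1, -1.8])
(np.float64(0.6198491061347996), 2, ((0, 'x'), (2, 'y')), [334.4, 561.2, 382.0, 350.0, -0.9, -27.9])
(np.float64(0.0003595218996649472), 3, ((0, 'y'), (2, 'y'), (4, 'y')), [336.2, 559.1, 382.1, 349.9, -11.5, -16.2, -0.4])
(np.float64(0.02372795582156751), 3, ((0, 'y'), (2, 'x'), (2, 'y')), [336.2, 559.1, 381.8, 349.8, -11.4, 0.4, -16.6])
(np.float64(0.03469068876820213), 3, ((0, 'y'), (1, 'x'), (2, 'y')), [336.2, 559.1, 381.9, 349.8, -11.4, 0.3, -16.6])
(np.float64(0.0003325532880913891), 4, ((0, 'y'), (2, 'y'), (4, 'x'), (4, 'y')), [336.2, 559.1, 382.1, 349.9, -11.5, -16.2, -0.0, -0.4])
(np.float64(0.0003429157819819577), 4, ((0, 'y'), (0, 'x'), (2, 'y'), (4, 'y')), [336.2, 559.1, 382.1, 349.9, -11.5, -0.0, -16.2, -0.4])
(np.float64(0.0003430542368706118), 4, ((0, 'y'), (2, 'x'), (2, 'y'), (4, 'y')), [336.2, 559.1, 382.1, 349.9, -11.5, -0.0, -16.2, -0.4])
(np.float64(0.0002950244784366581), 5, ((0, 'y'), (0, 'x'), (2, 'y'), (4, 'x'), (4, 'y')), [336.2, 559.1, 382.1, 349.9, -11.5, -0.0, -16.2, -0.0, -0.4])
(np.float64(0.00030491794528504277), 5, ((0, 'y'), (2, 'y'), (3, 'x'), (4, 'x'), (4, 'y')), [336.2, 559.1, 382.1, 349.9, -11.5, -16.2, 0.0, -0.0, -0.4])
(np.float64(0.00030504833906625216), 5, ((0, 'y'), (2, 'x'), (2, 'y'), (4, 'x'), (4, 'y')), [336.2, 559.1, 382.1, 349.9, -11.5, -0.0, -16.2, -0.0, -0.4])
```

```bash
cat > kin.py <<'E'
from h import *
import json
from scipy.optimize import least_squares
S=np.array([-1,1,-1,1,-1,1,-1.]);AX='zyzyzyz'
LO=np.array([-3.06,-.37,-1.25,.18,-1.1,.23,-2.94]);HI=np.array([3.06,2.12,1.32,2.47,4.24,1.98,2.94])
B=np.array([[0,-1,0],[1,0,0],[0,0,1.]])
def fk(q,full=False):
    R=np.eye(3);o=[]
    for i in range(7):
        a=S[i]*q[i];c,s=np.cos(a),np.sin(a)
        R=R@(np.array([[c,-s,0],[s,c,0],[0,0,1]]) if AX[i]=='z' else np.array([[c,0,s],[0,1,0],[-s,0,c]]));o.append(R)
    sh=336.2*o[0][:,2]-11.5*o[0][:,1]
    el=sh+o[2]@[0,-16.2,559.1];wr=el+o[4]@[0,-.4,382.1];tcp=wr+349.9*o[5][:,2]
    return (tcp,o[6]@B,el,wr) if full else (tcp,o[6]@B)
def ik(p,R,q0,m=.06):
    def f(q):
        x,r=fk(q);return np.r_[(x-p)/50,Ro.from_matrix(r.T@R).as_rotvec()*4,1e-3*(q-q0)]
    s=least_squares(f,np.clip(q0,LO+m+.01,HI-m-.01),bounds=(LO+m,HI-m),max_nfev=60)
    x,r=fk(s.x);return s.x,np.linalg.norm(x-p),Ro.from_matrix(r.T@R).magnitude()
def grR(psi,th,flip):
    z=np.array([np.cos(psi)*np.sin(th),np.sin(psi)*np.sin(th),-np.cos(th)])
    y=np.array([-np.sin(psi),np.cos(psi),0])*(-1 if flip else 1)
    return np.stack([np.cross(y,z),y,z],1)
CUP=np.array([514,264,0.]);BOWL=np.array([481,-290,0.]);TRI=np.array([450,19,0.])
GB=25. # pad centre behind tcp at this opening
def tilt(beta,a): return Ro.from_rotvec(a*np.array([-np.sin(beta),np.cos(beta),0])).as_matrix()
E
cat > srch.py <<'E'
from kin import *
s=ctrl.read_state();qc=s["qpos"];rng=np.random.default_rng(0)
x,R=fk(qc);print(np.abs(x-s["eef_pos"]).max())
zg=42
def sols(p,R,seeds):
    for q0 in seeds:
        q,e,a=ik(p,R,q0)
        if e<1 and a<.01: return q
G=[]
for th in np.radians([50,60,70]):
  for psi in np.radians(np.arange(-180,180,30)):
    for fl in (0,1):
        Rg=grR(psi,th,fl);p=CUP+[0,0,zg]+GB*Rg[:,2]
        q=sols(p,Rg,[qc,qc+rng.normal(0,.5,7)])
        if q is None: continue
        w=fk(q,1)[3]
        qt=sols(TRI+[0,0,zg+13]+GB*Rg[:,2],Rg,[q])
        # pour
        best=[]
        for yaw in np.radians(np.arange(-150,181,30)):
          for beta in np.radians(np.arange(-180,180,30)):
            T=tilt(beta,np.radians(112));up=T@[0,0,1]
            lip=33*(T@[np.cos(beta),np.sin(beta),0])+70*up # lowest lip relative to origin
            org=BOWL+[0,0,112]-lip-10*np.r_[np.cos(beta),np.sin(beta),0]
            Rp=T@Ro.from_euler('z',yaw).as_matrix()@Rg
            gp=org+zg*up;t=gp-GB*0*Rp[:,2]
            body=[gp-d*Rp[:,2]+sx*38*Rp[:,0]+sy*42*Rp[:,1] for d in (54,180,300) for sx in (-1,1) for sy in (-1,1)]
            if min(b[2] for b in body)<95: continue
            qp,e,a=ik(gp+GB*Rp[:,2],Rp,q)
            if e<1 and a<.01: best.append((np.abs(qp-q)[1:].max(),yaw,beta,qp))
        best.sort(key=lambda b:b[0])
        if best: 
            b=best[0];print(np.degrees([th,psi]).round(),fl,'q',q.round(2),'wr',w.round(),'triv',qt is not None,'| pour',len(best),np.degrees(b[1:3]).round(),b[3].round(2),round(b[0],2),flush=True)
        else: print(np.degrees([th,psi]).round(),fl,'no pour',flush=True)
E
timeout 560 python3 srch.py
```

```text
0.04524160781747355
[  50. -180.] 0 q [-0.28  1.25 -0.22  1.08 -0.12  1.63 -1.96] wr [763. 264. 251.] triv True | pour 25 [-30.  90.] [-0.35  1.42  0.85  1.46  0.34  1.33 -2.88] 1.07
[  50. -180.] 1 q [-0.14  1.3  -0.57  1.07  0.14  1.64  0.97] wr [763. 264. 251.] triv True | pour 20 [-60.  60.] [0.01 1.4  0.55 1.07 0.32 1.92 0.1 ] 1.12
[  50. -150.] 0 q [-0.45  1.28 -0.19  1.    0.13  1.75 -1.68] wr [730. 388. 251.] triv True | pour 27 [-90.  60.] [-0.1   1.51  0.92  1.08  0.09  1.86 -2.8 ] 1.12
[  50. -150.] 1 q [-0.34  1.32 -0.49  0.99  0.35  1.8   1.3 ] wr [730. 388. 251.] triv True | pour 18 [-90.  60.] [0.01 1.4  0.55 1.07 0.32 1.92 0.1 ] 1.2
[  50. -120.] 0 q [-0.65  1.23 -0.07  1.12  0.33  1.64 -1.35] wr [638. 480. 251.] triv True | pour 30 [ -60. -120.] [ 1.04  1.42 -0.7   1.02 -0.28  1.91 -0.23] 1.12
[  50. -120.] 1 q [-0.51  1.26 -0.4   1.11  0.55  1.73  1.62] wr [638. 480. 251.] triv True | pour 16 [ -60. -120.] [ 1.11  1.49 -0.93  1.02 -0.13  1.89  2.76] 1.15
[ 50. -90.] 0 q [-0.87  1.15  0.1   1.4   0.49  1.32 -1.11] wr [514. 513. 251.] triv True | pour 31 [ -90. -120.]
[... 5771 characters left out ...]
 pour 38 [  60. -180.] [ 1.55  1.11 -1.08  1.97  0.06  0.36  2.41] 1.24
[ 70. 120.] 0 q [ 0.22  1.3  -0.46  1.52 -0.65  1.14 -2.17] wr [667.  -0. 153.] triv True | pour 22 [30. 90.] [-0.13  1.29  0.67  1.28  0.27  1.57 -2.88] 1.13
[ 70. 120.] 1 q [ 0.17  1.28 -0.37  1.52 -0.73  1.19  1.04] wr [667.  -0. 153.] triv True | pour 34 [30. 90.] [0.02 1.21 0.3  1.28 0.51 1.67 0.03] 1.24
[ 70. 150.] 0 q [-0.02  1.39 -0.37  1.1  -0.4   1.65 -2.2 ] wr [778. 111. 153.] triv True | pour 26 [ 0. 90.] [-0.15  1.3   0.7   1.28  0.24  1.56 -2.86] 1.07
[ 70. 150.] 1 q [ 0.12  1.47 -0.74  1.09 -0.11  1.6   0.71] wr [778. 111. 153.] triv True | pour 32 [ 0. 90.] [ 0.16  1.18  0.    1.27  0.69  1.79 -0.13] 0.84
```

```bash
cat >> kin.py <<'E'
GB=23.;ZG=46.
def tgt(org,Rc,psi,th,fl=1,back=0):
    """tool pose for cup origin org, cup rotation Rc (from upright), grasp heading psi"""
    Rp=Rc@grR(psi,th,fl);return org+Rc@[0,0,ZG]+(GB-back)*Rp[:,2],Rp
def seg(p0,R0,p1,R1):
    w=Ro.from_matrix(R1@R0.T).as_rotvec();return (p1-p0)/10,np.degrees(w)
def sim(q,p0,R0,p1,R1,n):
    w=Ro.from_matrix(R1@R0.T).as_rotvec();mx=0
    for k in range(1,n+1):
        q2,e,a=ik(p0+(p1-p0)*k/n,Ro.from_rotvec(w*k/n).as_matrix()@R0,q,.02);mx=max(mx,np.abs(q2-q).max());q=q2
        if e>1 or a>.01: print("  fail",k,n,e,a,q.round(2))
    print("  end q",q.round(2),"max step",round(mx,3));return q
E
cat > plan.py <<'E'
from kin import *
s=ctrl.read_state();q=s["qpos"];p,R=fk(q)
th=np.radians(50);psi=np.radians(120);I=np.eye(3);yaw=np.radians(-30);be=np.radians(60);bv=np.array([np.cos(be),np.sin(be),0])
def po(t):
    T=tilt(be,t);lip=33*(T@bv)+70*T[:,2];z=100+max(0,70*np.cos(t)-8*np.sin(t))
    return tgt(BOWL-10*bv+[0,0,z]-lip,T,psi+yaw,th)
W=[("pre",*tgt(CUP,I,psi,th,back=110),10),("grasp",*tgt(CUP,I,psi,th),8),("lift",*tgt(CUP+[0,0,140],I,psi,th),6),("carry",*po(0),20)]+[(f"t{t}",*po(np.radians(t)),2) for t in (14,28,42,56,70,84,98,112)]+[("triv",*tgt(TRI+[0,0,120],I,psi,th),16)]
for n,p1,R1,k in W:
    d,w=seg(p,R,p1,R1);print(n,"TCP",p1.round(1),"shift",d.round(2),"turn",w.round(1));q=sim(q,p,R,p1,R1,k);p,R=p1,R1
E
python3 plan.py
```

```text
pre TCP [547.3 206.3 101.9] shift [ 12.59  12.67 -27.97] turn [68.6 32.8 52.6]
  end q [ 0.38  1.1  -0.72  1.54 -0.19  1.03  0.52] max step 0.281
grasp TCP [505.2 279.3  31.2] shift [-4.21  7.3  -7.07] turn [0. 0. 0.]
  end q [ 0.29  1.19 -0.72  1.66 -0.2   0.79  0.53] max step 0.03
lift TCP [505.2 279.3 171.2] shift [ 0.  0. 14.] turn [0. 0. 0.]
  end q [ 0.32  0.98 -0.78  1.66 -0.27  0.95  0.43] max step 0.037
carry TCP [ 459.5 -309.6  131.2] shift [ -4.57 -58.89  -4.  ] turn [  0.  -0. -30.]
  end q [ 1.14  1.07 -0.57  1.36 -0.15  1.4   0.75] max step 0.058
t14 TCP [ 455.1 -317.3  132.6] shift [-0.44 -0.77  0.14] turn [-12.1   7.    0. ]
  end q [ 1.04  0.97 -0.49  1.41 -0.06  1.33  0.62] max step 0.069
t28 TCP [ 451.4 -323.6  132.1] shift [-0.36 -0.63 -0.05] turn [-12.1   7.   -0. ]
  end q [ 0.91  0.89 -0.39  1.45  0.04  1.27  0.46] max step 0.081
t42 TCP [ 448.8 -328.1  129.7] shift [-0.26 -0.46 -0.24] turn [-12.1   7.   -0. ]
  end q [ 0.76  0.84 -0.29  1.49  0.16  1.23  0.28] max step 0.093
t56 TCP [ 447.3 -330.7  125.5] shift [-0.15 -0.25 -0.42] turn [-12.1   7.    0. ]
  end q [ 0.59  0.84 -0.18  1.51  0.28  1.23  0.09] max step 0.099
t70 TCP [ 447.1 -331.1  119.8] shift [-0.02 -0.04 -0.57] turn [-12.1   7.    0. ]
  end q [ 0.43  0.88 -0.08  1.52  0.39  1.26 -0.11] max step 0.1
t84 TCP [ 448.2 -329.3  113.6] shift [ 0.1   0.18 -0.62] turn [-12.1   7.    0. ]
  end q [ 0.27  0.95  0.02  1.5   0.48  1.33 -0.29] max step 0.092
t98 TCP [ 450.4 -325.4  123. ] shift [0.22 0.39 0.94] turn [-12.1   7.   -0. ]
  end q [ 0.15  1.04  0.11  1.45  0.55  1.44 -0.43] max step 0.073
t112 TCP [ 453.7 -319.6  131. ] shift [0.33 0.57 0.8 ] turn [-12.1   7.    0. ]
  end q [ 0.05  1.14  0.19  1.39  0.59  1.57 -0.53] max step 0.066
triv TCP [441.2  34.3 151.2] shift [-1.25 35.39  2.02] turn [109.1 -29.2  19.7]
  end q [ 0.71  0.96 -0.73  1.76 -0.13  1.12  0.68] max step 0.086
```

Call:
play_rows --series '[[[0.9, 0.9, -2, 4.9, 2.34, 3.76, 0], [0.9, 0.9, -2, 4.9, 2.34, 3.76, 0], [0.9, 0.9, -2, 4.9, 2.34, 3.76, 0], [0.9, 0.9, -2, 4.9, 2.34, 3.76, 0], [0.9, 0.9, -2, 4.9, 2.34, 3.76, 0], [0.9, 0.9, -2, 4.9, 2.34, 3.76, 0], [0.9, 0.9, -2, 4.9, 2.34, 3.76, 0], [0.9, 0.9, -2, 4.9, 2.34, 3.76, 0], [0.9, 0.9, -2, 4.9, 2.34, 3.76, 0], [0.9, 0.9, -2, 4.9, 2.34, 3.76, 0], [0.9, 0.9, -2, 4.9, 2.34, 3.76, 0], [0.9, 0.9, -2, 4.9, 2.34, 3.76, 0], [0.9, 0.9, -2, 4.9, 2.34, 3.76, 0], [0.9, 0.9, -2, 4.9, 2.34, 3.76, 0], [0, 0, 0, 0, 0, 0, 0], [0, 0, 0, 0, 0, 0, 0]]]'

```text
clock: 6.1
eef_pos: [546.4, 208.3, 101.2]
tool_rot: [3.137, -0.876, 2.101]
force: [-0.2, 1.0, 1.4]
width: 85.5
gripper_force: 0.0
```

```bash
cat > err.py <<'E'
from kin import *
import sys
s=ctrl.read_state();p,R=fk(s["qpos"])
def show(n,p1,R1):
    d,w=seg(p,R,p1,R1);print(n,"shift",d.round(2),"turn",w.round(1))
print(round(s["clock"],2),s["qpos"].round(2),p.round(1),s["force"].round(1),round(s["width"],1))
E
python3 - <<'E'
from err import *
th=np.radians(50);psi=np.radians(120)
show("grasp",*tgt(CUP,np.eye(3),psi,th));show("pre",*tgt(CUP,np.eye(3),psi,th,back=110))
im,D=get_image("wrist");c=cam("wrist",s);C=cloud(c,D)
cv2.imwrite("pics/w1.png",im[...,::-1])
from scipy.optimize import least_squares
P=C.reshape(-1,3);Q=P[(np.hypot(P[:,0]-514,P[:,1]-264)<50)&(P[:,2]>60)&(P[:,2]<75)]
f=least_squares(lambda x:np.abs(np.hypot(Q[:,0]-x[0],Q[:,1]-x[1])-31.5)-1.25,[514,264],loss='soft_l1',f_scale=1.5)
print(len(Q),f.x.round(1),np.median(np.abs(f.fun)))
E
```

```text
6.1 [ 0.36  1.09 -0.68  1.55 -0.23  1.03  0.56] [546.3 208.2 101.2] [-0.2  1.   1.4] 85.5
grasp shift [-4.11  7.11 -6.99] turn [-0.2  0.  -0.2]
pre shift [ 0.1  -0.19  0.08] turn [-0.2  0.  -0.2]
2626 [512.7 261.5] 0.5932431616509035
```

View pics/w1.png

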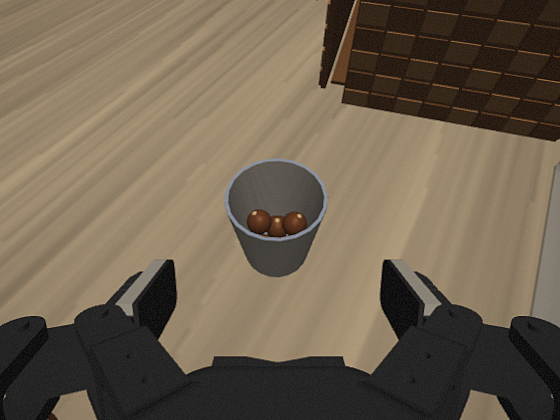

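The wrist view shows the loaded cup at (277,215), centred between the pads at columns 150 and 410 with a clear approach, so I'll go in and grip.

Call:
play_rows --series '[[[-0.52, 0.88, -0.88, 0, 0, 0, 0], [-0.52, 0.88, -0.88, 0, 0, 0, 0], [-0.52, 0.88, -0.88, 0, 0, 0, 0], [-0.52, 0.88, -0.88, 0, 0, 0, 0], [-0.52, 0.88, -0.88, 0, 0, 0, 0], [-0.52, 0.88, -0.88, 0, 0, 0, 0], [-0.52, 0.88, -0.88, 0, 0, 0, 0], [-0.52, 0.88, -0.88, 0, 0, 0, 0], [0, 0, 0, 0, 0, 0, 0], [0, 0, 0, 0, 0, 0, 1], [0, 0, 0, 0, 0, 0, 1], [0, 0, 0, 0, 0, 0, 1], [0, 0, 0, 0, 0, 0, 1], [0, 0, 0, 0, 0, 0, 1], [0, 0, 0, 0, 0, 0, 1], [0, 0, 0, 0, 0, 0, 1], [0, 0, 0, 0, 0, 0, 1]]]'

```text
clock: 8.28
eef_pos: [506.3, 278.6, 31.5]
tool_rot: [3.133, -0.875, 2.104]
force: [0.5, -3.5, 5.9]
width: 60.9
gripper_force: 62.9
```

Run:
```python
from err import *
th=np.radians(50);psi=np.radians(120)
show("grasp",*tgt(CUP,np.eye(3),psi,th))
print(s["force"],s["gripper_force"])
```

```text
8.28 [ 0.27  1.18 -0.69  1.65 -0.24  0.8   0.58] [506.3 278.5  31.4] [ 0.5 -3.5  5.9] 60.9
grasp shift [-0.11  0.08 -0.02] turn [-0.3  0.2 -0.2]
[ 0.46349183 -3.45873424  5.85577193] 62.89767184622178
```

Call:
play_rows --series '[[[0, 0, 0.5, 0, 0, 0, 1], [0, 0, 1, 0, 0, 0, 1], [0, 0, 2, 0, 0, 0, 1], [0, 0, 2, 0, 0, 0, 1], [0, 0, 2, 0, 0, 0, 1], [0, 0, 2, 0, 0, 0, 1], [0, 0, 2, 0, 0, 0, 1], [0, 0, 1.5, 0, 0, 0, 1], [0, 0, 1, 0, 0, 0, 1], [0, 0, 0, 0, 0, 0, 1]]]'

```text
clock: 9.52
eef_pos: [506.2, 278.7, 171.3]
tool_rot: [3.132, -0.874, 2.104]
force: [-0.5, -0.1, -1.7]
width: 61.1
gripper_force: 64.2
```

Call:
play_rows --series '[[[0, -1, 0, 0, 0, -1.5, 1], [-0.1, -2, 0, 0, 0, -1.5, 1], [-0.3, -3, 0, 0, 0, -1.5, 1], [-0.3, -3.4, 0, 0, 0, -1.5, 1], [-0.3, -3.4, 0, 0, 0, -1.5, 1], [-0.3, -3.4, 0, 0, 0, -1.5, 1], [-0.3, -3.4, 0, 0, 0, -1.5, 1], [-0.3, -3.4, 0, 0, 0, -1.5, 1], [-0.3, -3.4, 0, 0, 0, -1.5, 1], [-0.3, -3.4, 0, 0, 0, -1.5, 1], [-0.3, -3.4, 0, 0, 0, -1.5, 1], [-0.3, -3.4, 0, 0, 0, -1.5, 1], [-0.3, -3.4, 0, 0, 0, -1.5, 1], [-0.3, -3.4, 0, 0, 0, -1.5, 1], [-0.3, -3.4, 0, 0, 0, -1.5, 1], [-0.3, -3.4, 0, 0, 0, -1.5, 1], [-0.3, -3, 0, 0, 0, -1.5, 1], [-0.2, -2.2, 0, 0, 0, -1.5, 1], [0, -1.5, 0, 0, 0, -1.5, 1], [0, -1, 0, 0, 0, -1.5, 1]]]'

```text
clock: 12.02
eef_pos: [458.0, -300.6, 170.7]
tool_rot: [3.134, -0.876, 1.578]
force: [0.4, -0.3, -0.7]
width: 61.1
gripper_force: 64.3
```

```bash
cat > pour.py <<'E'
from err import *
th=np.radians(50);psi=np.radians(90);be=np.radians(60);bv=np.array([np.cos(be),np.sin(be),0])
def po(t):
    T=tilt(be,t);lip=33*(T@bv)+70*T[:,2];z=100+max(0,70*np.cos(t)-8*np.sin(t))
    return tgt(BOWL-10*bv+[0,0,z]-lip,T,psi,th)
for t in (0,56,84,112): show(t,*po(np.radians(t)))
print(s["gripper_force"])
E
python3 pour.py
python3 - <<'E'
from h import *
im,D=get_image("scene");cv2.imwrite("pics/s2.png",im[...,::-1])
E
```

```text
12.03 [ 1.13  1.01 -0.55  1.38 -0.2   1.43  0.76] [ 457.9 -300.6  170.7] [ 0.4 -0.3 -0.7] 61.1
0 shift [ 0.16 -0.9  -3.95] turn [-0.2  0.3 -0.1]
56 shift [-1.06 -3.01 -4.52] turn [-48.7  28.2  -0.2]
84 shift [-0.98 -2.86 -5.71] turn [-73.   42.2  -0.2]
112 shift [-0.42 -1.9  -3.97] turn [-97.2  56.2  -0.2]
64.29626088257464
```

View pics/s2.png

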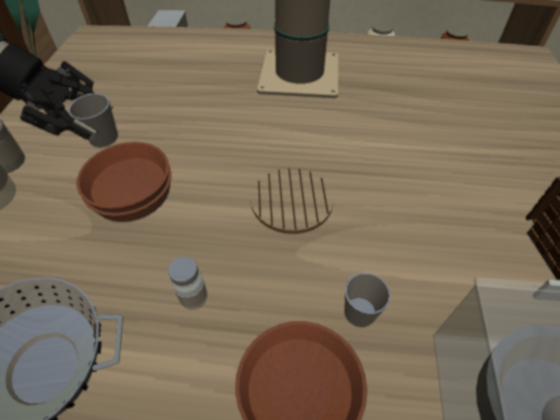

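The cup is gripped upright at (97,115), just behind and above the stack at (126,180), and the stack hasn't moved. Now I'll pour.

Call:
play_rows --series '[[[-0.09, -0.25, -0.38, -4.05, 2.35, 0, 1], [-0.09, -0.25, -0.38, -4.05, 2.35, 0, 1], [-0.09, -0.25, -0.38, -4.05, 2.35, 0, 1], [-0.09, -0.25, -0.38, -4.05, 2.35, 0, 1], [-0.09, -0.25, -0.38, -4.05, 2.35, 0, 1], [-0.09, -0.25, -0.38, -4.05, 2.35, 0, 1], [-0.09, -0.25, -0.38, -4.05, 2.35, 0, 1], [-0.09, -0.25, -0.38, -4.05, 2.35, 0, 1], [-0.09, -0.25, -0.38, -4.05, 2.35, 0, 1], [-0.09, -0.25, -0.38, -4.05, 2.35, 0, 1], [-0.09, -0.25, -0.38, -4.05, 2.35, 0, 1], [-0.09, -0.25, -0.38, -4.05, 2.35, 0, 1]]]'

```text
clock: 13.58
eef_pos: [447.6, -328.6, 125.2]
tool_rot: [-2.711, 0.031, 1.379]
force: [-0.2, 0.6, -1.8]
width: 60.8
gripper_force: 64.4
```

Call:
play_rows --series '[[[0.01, 0.02, -0.15, -3, 1.75, 0, 1], [0.01, 0.02, -0.15, -3, 1.75, 0, 1], [0.01, 0.02, -0.15, -3, 1.75, 0, 1], [0.01, 0.02, -0.15, -3, 1.75, 0, 1], [0.01, 0.02, -0.15, -3, 1.75, 0, 1], [0.01, 0.02, -0.15, -3, 1.75, 0, 1], [0.01, 0.02, -0.15, -3, 1.75, 0, 1], [0.01, 0.02, -0.15, -3, 1.75, 0, 1], [0.08, 0.14, 0.25, -3.6, 2.1, 0, 1], [0.08, 0.14, 0.25, -3.6, 2.1, 0, 1], [0.08, 0.14, 0.25, -3.6, 2.1, 0, 1], [0.08, 0.14, 0.25, -3.6, 2.1, 0, 1], [0.08, 0.14, 0.25, -3.6, 2.1, 0, 1], [0.08, 0.14, 0.25, -3.6, 2.1, 0, 1], [0.08, 0.14, 0.25, -3.6, 2.1, 0, 1], [0, 0, 0, 0, 0, 0, 1], [0, 0, 0, 0, 0, 0, 1], [0, 0, 0, 0, 0, 0, 1], [0, 0, 0, 0, 0, 0, 1], [0, 0, 0, 0, 0, 0, 1]]]'

```text
clock: 16.08
eef_pos: [453.5, -319.2, 131.0]
tool_rot: [-2.226, 0.941, 1.634]
force: [-1.2, 0.5, -0.9]
width: 61.1
gripper_force: 64.4
```

Call:
play_rows --series '[[[0, 0, 0, 0, 0, 0, 1], [0, 0, 0, 0, 0, 0, 1], [0, 0, 0, 0, 0, 0, 1], [0, 0, 0, 0, 0, 0, 1], [0, 0, 0, 0, 0, 0, 1]]]'

```text
clock: 16.7
eef_pos: [453.5, -319.0, 130.7]
tool_rot: [-2.225, 0.941, 1.635]
force: [0.8, 0.7, -1.0]
width: 60.9
gripper_force: 64.4
```

```bash
python3 pour.py
python3 - <<'E'
from h import *
a=get_image("scene")[0];b=get_image("side")[0]
cv2.imwrite("pics/p3.png",cv2.resize(np.hstack([a[60:260,20:300],b[40:240,220:500]]),None,fx=1.4,fy=1.4)[...,::-1])
E
```

```text
16.7 [ 0.02  1.16  0.23  1.38  0.57  1.57 -0.51] [ 453.5 -319.   130.7] [ 0.8  0.7 -1. ] 60.9
0 shift [0.6  0.94 0.05] turn [ 97.5 -56.8  -0.4]
56 shift [-0.62 -1.17 -0.52] turn [ 49.  -28.9  -0.1]
84 shift [-0.54 -1.03 -1.72] turn [ 24.8 -14.9   0. ]
112 shift [ 0.02 -0.06  0.02] turn [ 0.5 -0.8  0.1]
64.42193329308793
```

View pics/p3.png

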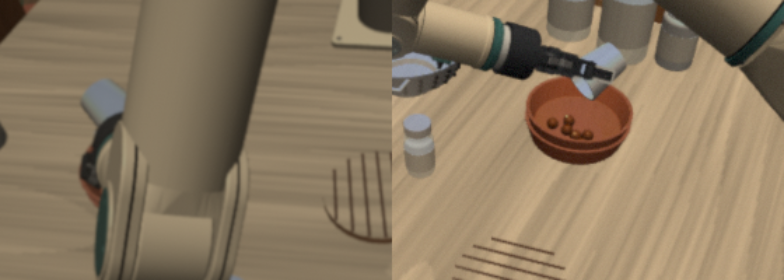

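The side view shows the nuts in the upper bowl, about five or six near (570,128), and the stack in place. I'll rise, bring the cup upright, and then count.

Call:
play_rows --series '[[[0, 0, 1, 0, 0, 0, 1], [0, 0, 2, 0, 0, 0, 1], [0, 0, 2, 0, 0, 0, 1], [0, 0, 2, 0, 0, 0, 1], [0, 0, 2, 8, -4.7, 0, 1], [0, 0, 0, 8, -4.7, 0, 1], [0, 0, 0, 8, -4.7, 0, 1], [0, 0, 0, 8, -4.7, 0, 1], [0, 0, 0, 8, -4.7, 0, 1], [0, 0, 0, 8, -4.7, 0, 1], [0, 0, 0, 8, -4.7, 0, 1], [0, 0, 0, 8, -4.7, 0, 1], [0, 0, 0, 8, -4.7, 0, 1], [0, 0, 0, 8, -4.7, 0, 1], [0, 0, 0, 8, -4.7, 0, 1], [0, 0, 0, 8, -4.7, 0, 1], [0, 0, 0, 0, 0, 0, 1]]]'

```text
clock: 18.92
eef_pos: [450.1, -322.1, 218.4]
tool_rot: [-3.123, -0.845, 1.549]
force: [0.6, -0.4, -1.6]
width: 61.0
gripper_force: 64.5
```

```bash
cat > tri.py <<'E'
from kin import *
s=ctrl.read_state();q=s["qpos"];p,R=fk(q);th=np.radians(50)
print(s["clock"],q.round(2),s["gripper_force"])
for psi in (90,105,120):
    for h in (120,13):
        p1,R1=tgt(TRI+[0,0,h],np.eye(3),np.radians(psi),th);d,w=seg(p,R,p1,R1);print(psi,h,d.round(2),w.round(1));q2=sim(q,p,R,p1,R1,12)
E
python3 tri.py
python3 - <<'E'
from h import *
a=get_image("scene")[0];b=get_image("side")[0];w=get_image("wrist")[0]
r=lambda x:cv2.resize(x,(390,290),interpolation=cv2.INTER_CUBIC)
cv2.imwrite("pics/p4.png",np.vstack([np.hstack([r(a[130:230,60:195]),r(b[80:180,285:420])]),np.hstack([r(w),r(a)])])[...,::-1])
E
```

```text
18.925 [ 1.07  0.92 -0.39  1.33 -0.29  1.54  0.81] 64.48156772864422
90 120 [-1.000e-02  3.587e+01 -6.720e+00] [ 1.6 -0.7  0.4]
  end q [ 0.81  0.84 -0.59  2.05 -0.59  0.75  0.83] max step 0.083
90 13 [-1.000e-02  3.587e+01 -1.742e+01] [ 1.6 -0.7  0.4]
  end q [ 0.8   1.06 -0.59  2.04 -0.54  0.57  0.91] max step 0.087
105 120 [-0.46 35.81 -6.72] [ 1.7 -0.5 15.4]
  end q [ 0.71  0.87 -0.56  1.9  -0.4   0.96  0.8 ] max step 0.071
105 13 [ -0.46  35.81 -17.42] [ 1.7 -0.5 15.4]
  end q [ 0.69  1.06 -0.53  1.89 -0.36  0.8   0.87] max step 0.076
120 120 [-0.89 35.63 -6.72] [ 1.8 -0.3 30.4]
  end q [ 0.62  0.91 -0.56  1.77 -0.25  1.14  0.82] max step 0.06
120 13 [ -0.89  35.63 -17.42] [ 1.8 -0.3 30.4]
  end q [ 0.6   1.08 -0.52  1.76 -0.2   1.    0.87] max step 0.064
```

View pics/p4.png

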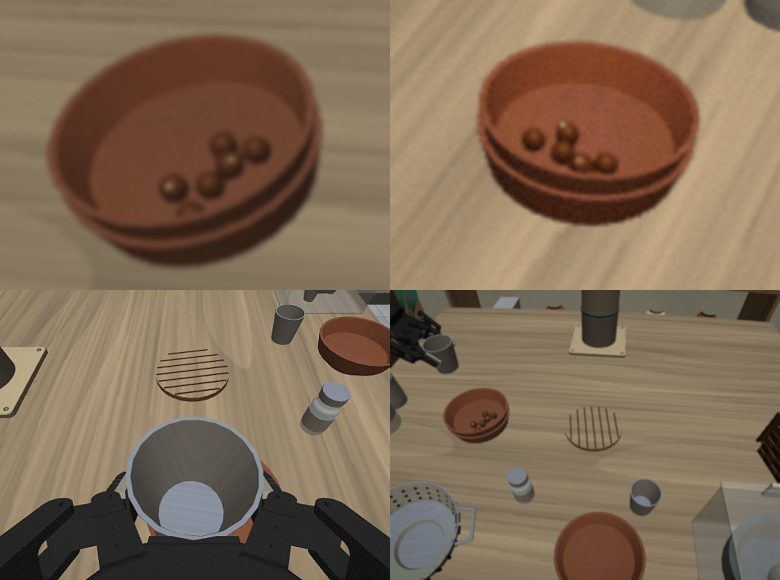

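Scene crop: five clear nuts plus a tip at (188,210), partly behind the near wall. Side crop: five nuts. The wrist view shows the cup empty. I'll cross-check the count by projecting the scene nuts into the side view.

Run:
```python
from h import *
A=np.array([(174,187),(223,146),(257,150),(230,163),(210,184),(188,210)],float);Bp=np.array([(535,138),(567,132),(563,153),(582,162),(606,162)],float)-[390,0]
f=np.array([135/390,100/290]);s=cam("scene");d=cam("side")
X=onz(s,A*f+[60,130],36);Y=onz(d,Bp*f+[285,80],36)
print(X.round()[:,:2].tolist());print(Y.round()[:,:2].tolist())
K,k1,R,o=d
def proj(P):
    c=(P-o)@R;u=c[:,:2]/c[:,2:];u=u*(1+k1*(u**2).sum(1))[:,None];return u@K[:2,:2].T+K[:2,2]
print(((proj(X)-[285,80])/f+[390,0]).round().tolist())
c=d
C=np.load("side.npy")
print(onz(s,[[60+188*f[0],130+210*f[1]]],40).round())
```

```text
[[498.0, -305.0], [459.0, -285.0], [460.0, -260.0], [473.0, -275.0], [493.0, -282.0], [516.0, -289.0]]
[[517.0, -288.0], [497.0, -307.0], [491.0, -281.0], [474.0, -278.0], [457.0, -287.0]]
[[566.0, 133.0], [603.0, 163.0], [589.0, 181.0], [580.0, 165.0], [561.0, 152.0], [537.0, 138.0]]
[[ 519. -286.   40.]]
```

All six are accounted for: the sixth, at (460,-260), projects behind the near wall of the bowl in the side view. Next is the trivet.

Call:
play_rows --series '[[[-0.06, 1.5, 0, 0.13, 0, 2.17, 1], [-0.06, 2.55, 0, 0.13, 0, 2.17, 1], [-0.06, 2.55, 0, 0.13, 0, 2.17, 1], [-0.06, 2.55, 0, 0.13, 0, 2.17, 1], [-0.06, 2.55, 0, 0.13, 0, 2.17, 1], [-0.06, 2.55, 0, 0.13, 0, 2.17, 1], [-0.06, 2.55, 0, 0.13, 0, 2.17, 1], [-0.06, 2.55, -0.5, 0.13, 0, 2.17, 1], [-0.06, 2.55, -1, 0.13, 0, 2.17, 1], [-0.06, 2.55, -1, 0.13, 0, 2.17, 1], [-0.06, 2.55, -1, 0.13, 0, 2.17, 1], [-0.06, 2.55, -1, 0.13, 0, 2.17, 1], [-0.06, 2.55, -1, 0.13, 0, 2.17, 1], [-0.06, 2.55, -1, 0.13, 0, 2.17, 1], [0, 1, 0, 0, 0, 0, 1], [0, 0, 0, 0, 0, 0, 1], [0, 0, 0, 0, 0, 0, 1]]]'

```text
clock: 21.2
eef_pos: [445.4, 36.2, 155.5]
tool_rot: [3.14, -0.874, 2.098]
force: [0.1, -0.5, -0.2]
width: 61.0
gripper_force: 64.4
```

Run:
```python
from err import *
th=np.radians(50)
for h in (120,14): show(h,*tgt(TRI+[0,0,h],np.eye(3),np.radians(120),th))
# measured cup from scene/side depth: rim height
for n in("scene","side"):
    im,D=get_image(n);C=cloud(cam(n),D).reshape(-1,3);Q=C[(np.hypot(C[:,0]-450,C[:,1]-19)<33)&(C[:,2]>90)&(C[:,2]<205)]
    print(n,len(Q),np.percentile(Q[:,2],[0.5,2,98]).round())
```

```text
21.2 [ 0.61  0.91 -0.56  1.75 -0.25  1.16  0.81] [445.4  36.1 155.5] [ 0.1 -0.5 -0.2] 61.0
120 shift [-0.42 -0.19 -0.43] turn [-0.1 -0.  -0.1]
14 shift [ -0.42  -0.19 -11.03] turn [-0.1 -0.  -0.1]
scene 929 [125. 127. 196.]
side 1548 [125. 128. 196.]
```

Call:
play_rows --series '[[[-0.2, -0.1, -1, 0, 0, 0, 1], [-0.2, -0.1, -1.5, 0, 0, 0, 1], [0, 0, -1.5, 0, 0, 0, 1], [0, 0, -1.5, 0, 0, 0, 1], [0, 0, -1.5, 0, 0, 0, 1], [0, 0, -1.5, 0, 0, 0, 1], [0, 0, -1, 0, 0, 0, 1], [0, 0, -0.5, 0, 0, 0, 1], [0, 0, -0.5, 0, 0, 0, 1], [0, 0, -0.3, 0, 0, 0, 1], [0, 0, -0.2, 0, 0, 0, 1], [0, 0, 0, 0, 0, 0, 1], [0, 0, 0, 0, 0, 0, 1]]]'

```text
clock: 22.92
eef_pos: [441.2, 35.5, 45.8]
tool_rot: [3.139, -0.875, 2.101]
force: [-0.6, -0.5, -1.4]
width: 61.1
gripper_force: 64.4
```

Call:
play_rows --series '[[[0, 0, -0.1, 0, 0, 0, 1], [0, 0, -0.1, 0, 0, 0, 1], [0, 0, 0, 0, 0, 0, 1]]]'

```text
clock: 23.3
eef_pos: [441.1, 35.5, 43.7]
tool_rot: [3.14, -0.876, 2.1]
force: [0.1, -0.0, -1.2]
width: 61.0
gripper_force: 64.5
```

Call:
play_rows --series '[[[0, 0, -0.05, 0, 0, 0, 1], [0, 0, -0.05, 0, 0, 0, 1], [0, 0, 0, 0, 0, 0, 1]]]'

```text
clock: 23.68
eef_pos: [441.0, 35.8, 43.5]
tool_rot: [3.139, -0.877, 2.101]
force: [-0.7, -2.4, 5.1]
width: 60.7
gripper_force: 64.2
```

The foot is on the trivet with 5 N of contact. I'll release and back out along the tool axis.

Call:
play_rows --series '[[[0, 0, 0, 0, 0, 0, 0.2], [0, 0, 0, 0, 0, 0, 0], [0, 0, 0, 0, 0, 0, 0], [0, 0, 0, 0, 0, 0, 0], [0, 0, 0, 0, 0, 0, 0], [0, 0, 0, 0, 0, 0, 0], [0, 0, 0, 0, 0, 0, 0], [0.26, -0.44, 0.43, 0, 0, 0, 0], [0.38, -0.66, 0.64, 0, 0, 0, 0], [0.57, -1, 0.96, 0, 0, 0, 0], [0.76, -1.33, 1.28, 0, 0, 0, 0], [0.76, -1.33, 1.28, 0, 0, 0, 0], [0.76, -1.33, 1.28, 0, 0, 0, 0], [0.76, -1.33, 1.28, 0, 0, 0, 0], [0.76, -1.33, 1.28, 0, 0, 0, 0], [0.76, -1.33, 1.28, 0, 0, 0, 0], [0, 0, 0, 0, 0, 0, 0], [0, 0, 0, 0, 0, 0, 0]]]'

```text
clock: 25.92
eef_pos: [498.4, -65.0, 139.8]
tool_rot: [3.14, -0.876, 2.1]
force: [0.3, -0.2, 0.3]
width: 85.8
gripper_force: 0.0
```

Run:
```python
from h import *
s=ctrl.read_state();print(s["clock"],s["force"])
a=get_image("scene")[0];b,D=get_image("side");w=get_image("wrist")[0]
r=lambda x:cv2.resize(x,(390,290))
cv2.imwrite("pics/p5.png",np.vstack([np.hstack([r(a),r(b)]),np.hstack([r(w),r(b[80:180,285:420])])])[...,::-1])
C=cloud(cam("side"),D).reshape(-1,3)
Q=C[(np.hypot(C[:,0]-450,C[:,1]-19)<50)&(C[:,2]>70)&(C[:,2]<90)];print("cup rim",((Q.min(0)+Q.max(0))/2).round(),np.percentile(Q[:,2],[5,95]))
Q=C[(np.hypot(C[:,0]-480,C[:,1]+290)<110)&(C[:,2]>70)&(C[:,2]<86)]
from scipy.optimize import least_squares
print("bowl",least_squares(lambda x:np.abs(np.hypot(Q[:,0]-x[0],Q[:,1]-x[1])-82)-3,[481,-290],loss='soft_l1').x)
```

```text
25.925 [ 0.30704067 -0.19755649  0.27084507]
cup rim [447.  21.  77.] [70.96859279 82.53842887]
bowl [ 480.173724   -289.33032036]
```

View pics/p5.png

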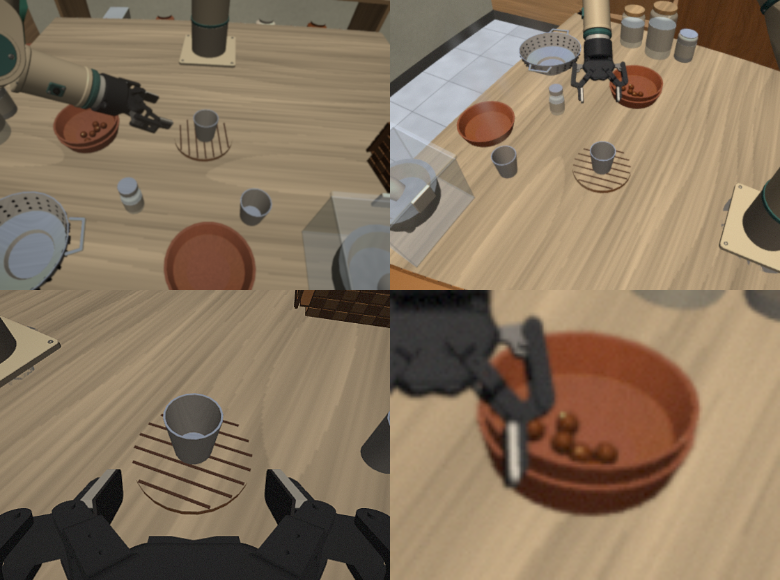

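The empty cup stands upright on the trivet at wrist (194,430), centred within a few mm. The nuts are in the bowl, the stack is within 1 mm of where it was, and the gripper is clear, so I'll hand the job in.

```bash
python3 -c "
from cell import workorder
print(workorder.finish_job())"
```

```text
the job is handed in; nothing more can be done
None
```

The job is handed in at about 26 s of the 54 s allowed: all six nuts are in the upper bowl (one inferred from a second camera view), the stack stayed within about 1 mm of its place, and the empty cup stands upright and released on the trivet.

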